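# Load a bare core into the roller cradle and lock it in

## Task

Load the smaller of the two bare grey steel cores into the roller cradle: guide the black-knobbed lever through its zigzag gate to the open end (yellow dot) so that the front roller backs off, and set the core flat on the round rest between the three red rollers. Let go of it and guide the lever back into its run pocket (green dot) so that the rollers close on the core. Then turn the loose brass wing nut clockwise fully home, so that its tongue locks the slide; leave the larger core and the yellow tape where they are.

Things in the scene. Friction and masses are not known exactly. Their poses are not given: they have to be found in the camera images.
- cradle: bench roller cradle, fixed: cream base plate, origin at bench level under the centre of the core rest; x points away from the operator, y to the lever side (left), z up. In this frame (mm) the base spans x -126 to 58, y -60 to 164, z up to 14; a blue lever housing spans x -50 to 50, y 84 to 160, z up to 85. Apart from rollers, rest, lever and wing nut, the rest stays under z 41
- rest_top (a point): centre of the core rest's top: aluminium disc 40 mm across, 50 mm above the bench, on a thin column, free all round down to the base; axes as the cradle. Two fixed red rubber rollers, 28 mm across, z 46 to 82 mm, stand 38 mm behind it, at y -26 and +26. A gripped 64 mm core touches both and the front roller, centred here
- front_roller (a point): centre of the sliding red front roller, 28 mm across, z 46 to 82 mm, at cradle y 0; x is -70 mm with the lever at the open end, -42 in the run pocket with no core, about -46 when it holds the core. Sprung (9 mm, 3 to 10 N): as the lever goes to the run pocket it pushes the core back against the fixed rollers, 28 mm stroke
- gate_centre (a point): middle of the aluminium gate plate (cradle x 0, y 122, z 83 mm); the lever's pivot is 58 mm straight below. Axes as the cradle. The stem's zigzag path here (x, y mm): run pocket (21, 10.5), green dot on its +y side; sideways to (21, -10.5); inner lane to (0, -10.5); sideways to (0, 10.5); outer lane to the open end (-21, 10.5), yellow dot in front. Play 2 mm each way
- knob_centre (a point): centre of the lever's black ball knob, 38 mm across, 135 mm from the pivot along a 10 mm steel stem, about 150 to 160 mm above the bench. It moves 2.33 times as far as the stem does at the plate, on a sphere about the pivot. Starts in the run pocket; stays where it is left. Takes about 0.5 N to move, up to 4 N while the roller presses on the core
- lever_fore (a joint): fore-aft swing of the lever about the cradle's y axis at the pivot, rad, from the run pocket: 0 in the run pocket (stem leaning 0.347 away, +x), -0.347 stem upright, -0.694 at the open end (leaning 0.347 towards the operator). It drives the slide of the front roller, 40 mm/rad
- lever_side (a joint): side swing of the lever, in the plane already tilted by lever_fore, rad, from the run pocket: 0 in the run pocket and the outer lane (stem leaning 0.168 to the cradle's +y), -0.336 in the inner lane (leaning as much to -y)
- core_small_mid (a point): the core to load: bare grey strip-wound steel ring, 64 mm across (66 over its tape end), 22 mm high, 0.23 to 0.46 kg, lying flat on the bench; its centre, half-way up. Grasp it across the outside; treat the hole as solid
- core_large_mid (a point): bystander: the larger bare grey core, 80 mm across, 26 mm high, lying flat on the bench; its centre. The two cores may have swapped places
- tape_yellow_mid (a point): bystander: roll of yellow tape, 82 mm across, 19 mm high, lying flat on the bench; its centre
- nut_centre (a point): middle of the grip bar of the captive brass wing nut, on its upright axis (cradle x -114, y 62 mm), 56 mm above the bench. The bar is 62 mm long, 13 mm thick, z 44 to 68 mm (stud end to 73), and runs along the point's y axis. The dark tongue below it (46 mm long, 14 mm wide, z 22 to 30 mm) points along the point's x axis, square to the bar
- lock_nut (a joint): turn of the wing nut, rad: 0 = fully locked, bar along the cradle's y, tongue pointing +x, square behind the cross-bar of the closed slide, so that slide and lever cannot go back. Grows anticlockwise, seen from above, as it is loosened, to 1.5 (tongue to +y); clockwise locks. It starts loose, 1.3 to 1.45, and turns with 0.08 N m
Not all that is in view belongs to the job. Leave any blue look-alike of the part that bears core_small_mid alone.

How it is judged (in metres and radians):
On the way, in this order (a step that is already met when the one before it is completed fails the run):
1. the lever stands at the open end of the gate (value of joint lever_fore below -0.64 rad), for 0.1 s.
2. the small core lies flat on the rest between the rollers, let go (horizontal distance between core_small_mid and rest_top below 0.022 m and z of core_small_mid in the frame of rest_top between 0.008 and 0.014 m and contact force between the fingers and core_small below 0.3 N), for 0.2 s.
3. the lever is in the run pocket and the rollers hold the core centred (value of joint lever_fore above -0.055 rad and value of joint lever_side above -0.09 rad and horizontal distance between core_small_mid and rest_top below 0.006 m), for 0.1 s.
4. the wing nut is turned home (value of joint lock_nut below 0.12 rad), for 0.1 s.
At the end, for the whole second after the job is handed in: the lever stands in the run pocket (lever_fore over -0.055, lever_side over -0.09 rad), the wing nut is within 0.12 rad of fully locked, and the small core lies at rest, flat on the rest (height within 3 mm, tilt under 0.08 rad) and centred within 6 mm (all of step 3 and value of joint lock_nut below 0.12 rad and z of core_small_mid in the frame of rest_top between 0.008 and 0.014 m and angle between core_small_mid's own z axis and vertical below 0.08 rad and linear speed of core_small below 0.02 m/s); the robot touches nothing.
It fails at once if the larger core is shifted by more than 25 mm (distance of core_large_mid from where it was at the start of the episode above 0.025 m).
It fails at once if the yellow tape is shifted by more than 25 mm (distance of tape_yellow_mid from where it was at the start of the episode above 0.025 m).
It also fails if it takes over 72 s, if anything falls off the work surface, if the arm or the gripper's body presses on something with over 40 N, if the wrist force passes 120 N, or if a joint passes its speed limit or range.

## Robot

A 6-joint arm with a two-finger parallel gripper is mounted at the origin on a cart in front of the work surface, level with it; the furniture and walls round the work are solid. World frame = base frame: x ahead of the robot, y to its left, z up, the work surface at z = 0. Lengths are in mm, angles in rad, forces in N, time in s.
With the tool pointing down it reaches from about 275 to 975 mm from the base axis. Payload 8.4 kg.
Tool frame: the origin (TCP) lies midway between the tips of the shut fingers; the grasp point (between the pads) lies 19 mm behind it; x points along the fingers, y is the direction in which the jaws open and shut, and the axes are right-handed (so a half turn about x gives the same grasp; the last joint's range is limited). The gripper opens to 92 mm and grips with 3 to 60 N. Pads are 20 mm wide; open, the fingers measure 128 mm over their backs; the gripper's body (75 mm by 189 mm) begins 69 mm behind the grasp point.
Start: joints at [1.117, 0.353, 1.633, -0, 1.155, -0.002], TCP at [272.865, 562.292, 214.583] pointing down, gripper open.
Joint ranges: [-2.63, 2.63], [-0.92, 2.1], [0.06, 2.66], [-1.3, 4.44], [0, 2.69], [-3.02, 3.02]. Speed limits (rad/s): [2.22, 2.22, 2.79, 3.14, 3.14, 3.14].

## Interface

Orientations are given as [roll, pitch, yaw] about the fixed x, y, z axes, in that order (R = Rz(yaw) Ry(pitch) Rx(roll)).
In Python, from bench import ctrl, snapshot, hand_in, nets gives the robot as it stands.
- The arm moves only by the tool drive_tool, never from a script. Its argument "motion" is a list of rows, each a list of 7 numbers: the turn, a rotation vector about the tool's x, y, z in degrees, then the shift along the tool's x, y, z in m, then the finger opening in m, from 0 to 0.0919. A call has 1 to 10 rows; each row shifts and turns the commanded pose from where the row before left it, along the tool's axes as they then stand; what a row does not reach is not made up. A row lasts 1/10 s, in which the tool goes at most 50 mm and 8.59 degrees, less where a joint would pass 70% of its speed; a pose out of reach is approached as far as the arm can. A call with a gripper value outside its range is refused whole. The fingers move at their own pace and stop on an object; "newtons" is the grip in N (left out, the last holds). Time passes only in rows, so rows that do not move let the fingers close. It gives the time, the measured TCP pose, the force and the opening at its end, in the units of the state.
- ctrl.state(): the state, without advancing time (a new reading comes with each control period).
- snapshot(name): name is "scene" or "side" or "wrist"; returns a dict with "frame" (420x560x3 uint8, red, green, blue), "fov_y" (degrees; the focal length in pixels is half the picture's height over the tangent of half this angle, whatever the lens; pixels are square), "cx", "cy" (the principal point, pixels), "rvec" (rotation vector, rad) and "tvec" (3), from world to camera coordinates, as OpenCV has them. Camera axes: x right, y down, z forward; pixel columns grow to the right and rows downward; lengths in mm; the calibration is good to about 2 mm. A picture is of the moment at which its call begins. There is no depth.
- hand_in(): hands the job in, once; it reports no verdict.
Trained networks look in a picture, given as the dict that the camera call returned (one of the last four; its "shot" number tells which), for a name from the list of things; names that differ only in an ending like _2 or _b are one class to them, and where a whole thing is asked for, a point or a joint stands for the part that bears it (a point fixed in the world has none). Each returns a list of dicts, best first, with "conf" (0 to 1); they miss things now and then, are a little off and sometimes report something else, mostly with a low value. They report only what shows in the picture. A call takes as long as a camera call. They do not tell look-alikes from the thing itself.
- nets.regions_of(name, picture): "pixels" (420x560 bool, what is visible of it) and "point" ([row, column] as shares, 0 to 1, of the picture: columns of its width, rows of its height, amid what is visible of it).
- nets.landmark_of(name, picture): "point" ([row, column] as shares, 0 to 1, of the picture: columns of its width, rows of its height: a listed point, or the origin of a listed thing).
The state is a dict: "t": time; "joint_positions": joint angles; "qd": joint speeds; "effort": joint torques, N m; "eef_pos": TCP position; "eef_rot": TCP orientation; "force": force on the tool from outside, world axes, zero at the start; "moment": the same for the moment, N m; "gripper_width": opening from 0.0 (shut) to 1.0 (fully open).
Only numpy, scipy, OpenCV 4.12 (cv2) and the standard library are available. Lean on these libraries where they do the work, as an engineer would, in place of code of your own. Each camera call takes 0.05 s, during which the arm holds its last target.

## Working session

There is one attempt and no reset: what is moved stays moved. The work goes in short steps, Python scripts to look and compute and a tool call to move; the robot and the scene stay as the last step left them, time stands still between calls to the robot, and variables do not carry over. Pictures are saved under pics/ and viewed, and the job is handed in when it is done.

Besides the shell and the picture viewer there is one more tool, called as name(argument=value, ...), one argument or row to a line, values as JSON. drive_tool: Moves the arm, as the interface text tells. Its arguments: {"type":"object","properties":{"motion":{"type":"array","items":{"type":"array","items":{"type":"number"}}},"newtons":{"type":"number"}},"required":["motion"]}

```bash
ls; mkdir -p pics
cat > h.py <<'E'
import numpy as np, cv2
from bench import ctrl, snapshot, hand_in, nets
from scipy.spatial.transform import Rotation as R
def K(p):
    f=p["frame"].shape[0]/2/np.tan(np.radians(p["fov_y"])/2)
    return np.array([[f,0,p["cx"]],[0,f,p["cy"]],[0,0,1]])
def ray(p,u,v):
    Rm=cv2.Rodrigues(np.array(p["rvec"],float))[0]; t=np.array(p["tvec"],float).ravel()
    d=Rm.T@np.linalg.inv(K(p))@np.array([u,v,1]); return -Rm.T@t,d
def atz(p,u,v,z):
    o,d=ray(p,u,v); return o+d*(z-o[2])/d[2]
def proj(p,X):
    return cv2.projectPoints(np.array(X,float).reshape(-1,1,3),np.array(p["rvec"],float),np.array(p["tvec"],float),K(p),None)[0].reshape(-1,2)
def save(p,n,pts=[]):
    im=cv2.cvtColor(p["frame"],cv2.COLOR_RGB2BGR).copy()
    for q in pts: cv2.circle(im,(int(q[0]),int(q[1])),3,(255,0,255),1)
    cv2.imwrite("pics/"+n+".png",im)
def tri(obs):
    A=np.zeros((3,3));b=np.zeros(3)
    for p,u,v in obs:
        o,d=ray(p,u,v); d=d/np.linalg.norm(d); M=np.eye(3)-np.outer(d,d); A+=M;b+=M@o
    return np.linalg.solve(A,b)
E
python3 - <<'E'
from h import *
print(ctrl.state())
names=["cradle","rest_top","front_roller","gate_centre","knob_centre","core_small_mid","core_large_mid","tape_yellow_mid","nut_centre"]
for c in ["scene","side","wrist"]:
    p=snapshot(c); save(p,c+"0")
    print(c,p["fov_y"],p["cx"],p["cy"],p["rvec"],p["tvec"])
    for n in names:
        r=nets.landmark_of(n,p)
        print(n,[(round(x["point"][1]*560,1),round(x["point"][0]*420,1),round(x["conf"],2)) for x in r[:3]])
E
```

```text
pics
{'t': 0.0, 'joint_positions': array([ 1.11664341e+00,  3.53652730e-01,  1.63413191e+00, -5.21057702e-06,
        1.15523361e+00, -2.38672203e-03]), 'qd': array([ 0.00205782, -0.00160764,  0.00030332, -0.00018429, -0.00080913,
        0.00086505]), 'effort': array([ 2.09767779e-03, -5.93833494e+01, -3.34215331e+01,  6.98766159e-02,
        2.37217778e-02, -1.85030212e-04]), 'eef_pos': array([272.61713571, 561.84255587, 213.86180354]), 'eef_rot': array([-1.56984123,  1.56937072, -2.02160532]), 'force': array([-0.63899148, -0.12494548,  0.5806747 ]), 'moment': array([-0.00229449, -0.01329184,  0.00381988]), 'gripper_width': 0.9999330004543687}
scene 53.66331263032785 270.76889480835314 205.03049922265896 [ 2.08431679 -1.01034338  0.460041  ] [-341.61209967  348.02811333  725.23744015]
cradle [(292.2, 226.5, 0.67), (290.1, 240.5, 0.56)]
rest_top [(294.7, 228.2, 0.91)]
front_roller [(280.7, 232.8, 0.5), (256.8, 159.3, 0.16)]
gate_centre [(252.2, 199.0, 0.72)]
knob_centre [(256.5, 162.2, 0.54)]
core_small_mid [(317.6, 280.0, 0.84), (354.0, 316.1, 0.62)]
core_large_mid [(392.3, 273.2, 0.85)]
tape_yellow_mid [(174.0, 206.4, 0.72)]
nut_centre [(242.9, 240.8, 0.88)]
side 50.46727862858552 286.3419201707851 207.95252461809122 [ 0.56713932 -2.31067255  1.61063631] [ 463.24354143  197.83569558 1003.28753966]
cradle [(285.7, 238.5, 0.93)]
rest_top []
front_roller []
gate_centre [(264.9, 225.0, 0.6)]
knob_centre []
core_small_mid [(327.0, 223.6, 0.57), (349.3, 215.4, 0.48)]
core_large_mid []
tape_yellow_mid [(258.3, 298.8, 0.96)]
nut_centre [(313.5, 234.2, 0.79)]
wrist 64.54002838919267 276.172104357048 201.5386807812882 [-2.45801803 -1.54166273 -0.21292938] [-624.82698836  -31.88008547  391.18008185]
cradle []
rest_top []
front_roller []
gate_centre []
knob_centre []
core_small_mid []
core_large_mid []
tape_yellow_mid [(142.4, 385.9, 0.91)]
nut_centre []
```

View pics/scene0.png

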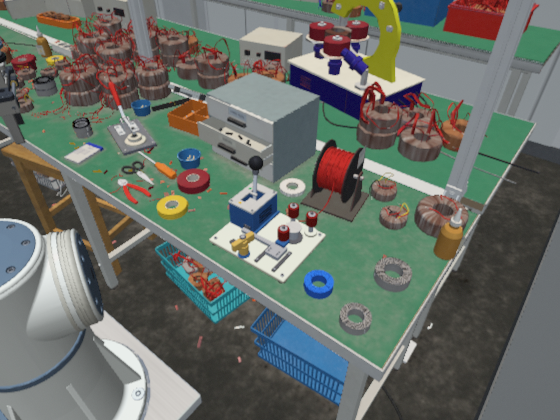

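View pics/side0.png

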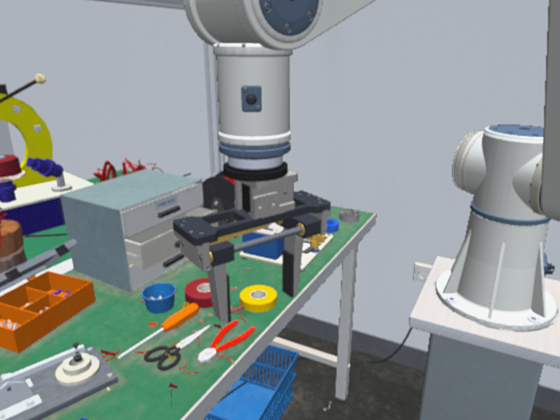

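View pics/wrist0.png

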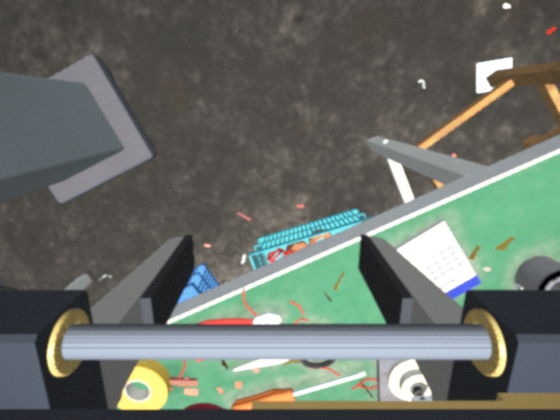

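The scene view shows the cradle around (270,235), with the lever and knob at (256,162). The blue look-alike is at (318,284), the small core at (355,318), the large core at (393,273) and the yellow tape at (173,207).

Run:
```python
from h import *
import math
p=snapshot("scene")
for n,z in [("rest_top",50),("gate_centre",83),("nut_centre",56),("core_small_mid",11),("core_large_mid",13),("tape_yellow_mid",10),("knob_centre",150)]:
    for r in nets.landmark_of(n,p)[:3]:
        u,v=r["point"][1]*560,r["point"][0]*420
        print(n,round(r["conf"],2),atz(p,u,v,z).round(1))
im=p["frame"][120:350,150:450]; im=cv2.cvtColor(cv2.resize(im,None,fx=2.6,fy=2.6,interpolation=cv2.INTER_CUBIC),cv2.COLOR_RGB2BGR)
cv2.imwrite("pics/crop0.png",im)
```

```text
rest_top 0.73 [554.4 -61.5  50. ]
rest_top 0.73 [707.9 180.1  50. ]
gate_centre 0.72 [496.5 -69.8  83. ]
gate_centre 0.64 [544.7  58.3  83. ]
nut_centre 0.76 [438.7   0.8  56. ]
core_small_mid 0.93 [ 449.  -294.4   11. ]
core_small_mid 0.93 [ 485.3 -187.5   11. ]
core_large_mid 0.78 [ 602.  -311.1   13. ]
tape_yellow_mid 0.83 [456.8 263.2  10. ]
knob_centre 0.87 [597.9  81.9 150. ]
```

View pics/crop0.png

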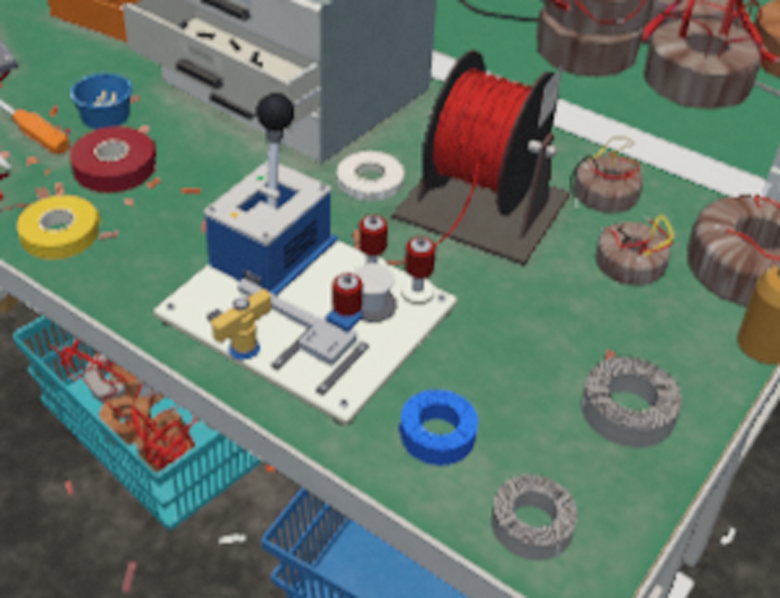

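Run:
```python
from h import *
from scipy.optimize import least_squares
p=snapshot("scene")
c=lambda x,y:(x/2.6+150,y/2.6+120)
obs=[((-126,-60,14),c(343,412)),((58,-60,14),c(456,297)),((-126,164,14),c(157,310)),((0,0,50),c(375,276)),((-114,62,56),c(243,322))]
X=np.array([o[0] for o in obs],float);U=np.array([o[1] for o in obs])
def W(q,X): 
    cs,sn=np.cos(q[2]),np.sin(q[2]); return np.c_[q[0]+cs*X[:,0]-sn*X[:,1],q[1]+sn*X[:,0]+cs*X[:,1],X[:,2]]
r=least_squares(lambda q:(proj(p,W(q,X))-U).ravel(),[554,-61,0.05],x_scale=[10,10,.1])
print(r.x,r.fun.reshape(-1,2).round(1))
k=np.array([[45.3,144.6,150.2],[0,122,83],[-114,62,56]]);print(W(r.x,k))
save(p,"fit",list(proj(p,W(r.x,np.r_[X,k]))))
s=ctrl.state();print(R.from_euler('xyz',s["eef_rot"]).as_matrix().round(3))
for n,uv,z in [("cab corner bot",c(320,160),0),("blue",c(438,430),12),("small",c(534,518),11),("large",c(632,403),13)]: print(n,atz(p,*uv,z))
q=snapshot("wrist");Rm=cv2.Rodrigues(np.array(q["rvec"],float))[0];print("cam",-Rm.T@np.array(q["tvec"]),Rm[2], s["eef_pos"])
# cabinet top front right corner: same xy as bottom?
b=atz(p,*c(320,160),0)
for z in (100,150,200,250): print(z,proj(p,[b[0],b[1],z]))
```

```text
[ 5.57709503e+02 -6.33438539e+01  3.47125131e-02] [[ 1.6  2.6]
 [ 1.  -0.4]
 [-1.8 -0.6]
 [-0.7  0.2]
 [-0.3 -2.7]]
[[597.96379236  82.74119739 150.2       ]
 [553.47542718  58.58265099  83.        ]
 [441.62643546  -5.3376357   56.        ]]
[[ 0.     0.437  0.9  ]
 [ 0.     0.9   -0.437]
 [-1.     0.     0.   ]]
cab corner bot [719.67540825 126.69915694   0.        ]
blue [ 472.67418975 -193.8771751    12.        ]
small [ 447.23136156 -300.0013517    11.        ]
large [ 599.04098376 -308.84641853   13.        ]
cam [204.19790415 595.30071667 385.17826372] [ 0.24400831 -0.11800096 -0.96256725] [272.87679784 562.31137328 214.59476906]
100 [[272.96309697 152.64820556]]
150 [[272.90124798 136.9502878 ]]
200 [[272.83571654 120.31772278]]
250 [[272.76616366 102.66447654]]
```

View pics/fit.png

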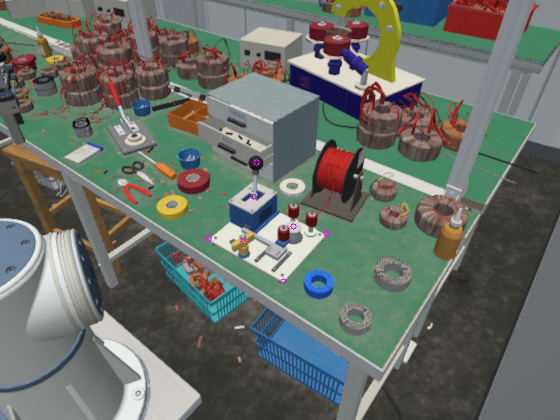

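The fit marks land on the base corners, nut, rest and knob. Next I'll move the wrist camera over the cradle.

drive_tool(
  motion=[
    [-7,0,0,-0.024,0,0,0.08],
    [-7,0,0,-0.024,0,0,0.08],
    [-7,0,0,-0.024,0,0,0.08],
    [-7,0,0,-0.024,0,0,0.08],
    [0,0,0,0,-0.044,0.016,0.08],
    [0,0,0,0,-0.044,0.016,0.08],
    [0,0,0,0,-0.044,0.016,0.08],
    [0,0,0,0,-0.044,0.016,0.08],
    [0,0,0,0,-0.044,0.016,0.08],
    [0,0,0,0,-0.044,0.016,0.08],
  ],
)

```text
t: 3.0
eef_pos: [378.9, 300.3, 310.8]
eef_rot: [0.446, 1.57, 0.483]
force: [0.1, 0.7, 0.5]
gripper_width: 0.868
```

drive_tool(
  motion=[
    [0,0,0,0,-0.044,0.016,0.08],
    [0,0,0,0,-0.044,0.016,0.08],
    [0,0,0,0,-0.044,0.016,0.08],
    [0,0,0,0,-0.044,0.016,0.08],
    [0,0,0,0,-0.044,0.016,0.08],
    [0,0,0,0,-0.044,0.016,0.08],
    [0,0,0,0,-0.044,0.016,0.08],
    [0,0,0,0,0,0,0.08],
  ],
)

```text
t: 3.8
eef_pos: [503.3, -6.2, 310.6]
eef_rot: [-1.082, 1.569, -1.05]
force: [-0.6, 0.8, 0.1]
gripper_width: 0.868
```

Run:
```python
from h import *
s=ctrl.state();print(s["t"],s["eef_pos"],R.from_euler('xyz',s["eef_rot"]).as_matrix().round(3))
w=snapshot("wrist");sc=snapshot("scene")
save(w,"w1");save(sc,"s1")
q=[557.7,-63.3,.0347]
for n in ["rest_top","front_roller","gate_centre","knob_centre","nut_centre","core_small_mid","core_large_mid"]:
  for p in (w,sc):
    r=nets.landmark_of(n,p); print(n,[(round(x["point"][1]*560,1),round(x["point"][0]*420,1),round(x["conf"],2)) for x in r[:3]])
```

```text
3.8 [503.34451974  -6.17468082 310.62128396] [[ 0.001 -0.032  0.999]
 [-0.002  0.999  0.032]
 [-1.    -0.002  0.001]]
rest_top [(233.2, 209.4, 0.72)]
rest_top [(293.4, 225.1, 0.69)]
front_roller [(228.7, 180.7, 0.7)]
front_roller [(282.8, 231.5, 0.55)]
gate_centre [(325.6, 213.4, 0.75)]
gate_centre [(254.2, 199.2, 0.92)]
knob_centre [(354.9, 270.0, 0.71)]
knob_centre [(259.5, 163.6, 0.56)]
nut_centre [(279.8, 120.9, 0.72)]
nut_centre [(240.5, 242.2, 0.69)]
core_small_mid [(62.5, 116.7, 0.96), (144.8, 140.5, 0.84)]
core_small_mid [(354.9, 317.7, 0.93), (317.0, 281.9, 0.81)]
core_large_mid [(71.4, 223.5, 0.87)]
core_large_mid [(395.5, 276.8, 0.89)]
```

View pics/w1.png

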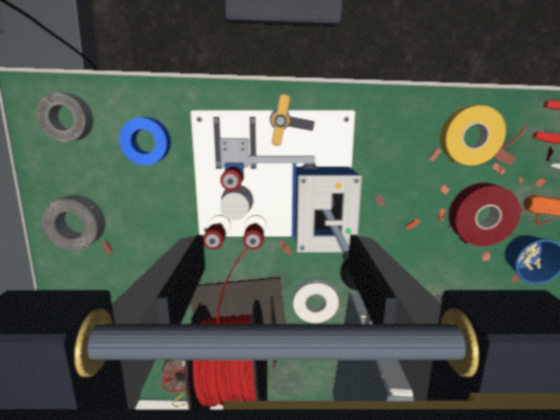

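Run:
```python
from h import *
w=snapshot("wrist"); np.save("w.npy",np.array([w],dtype=object),allow_pickle=True)
im=cv2.cvtColor(cv2.resize(w["frame"][90:270,170:380],None,fx=3.5,fy=3.3,interpolation=cv2.INTER_CUBIC),cv2.COLOR_RGB2BGR);im=cv2.resize(w["frame"][90:270,170:380],None,fx=3.3,fy=3.3,interpolation=cv2.INTER_CUBIC)[:,:,::-1]
cv2.imwrite("pics/wz.png",im)
```

```text
(no output)
```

View pics/wz.png

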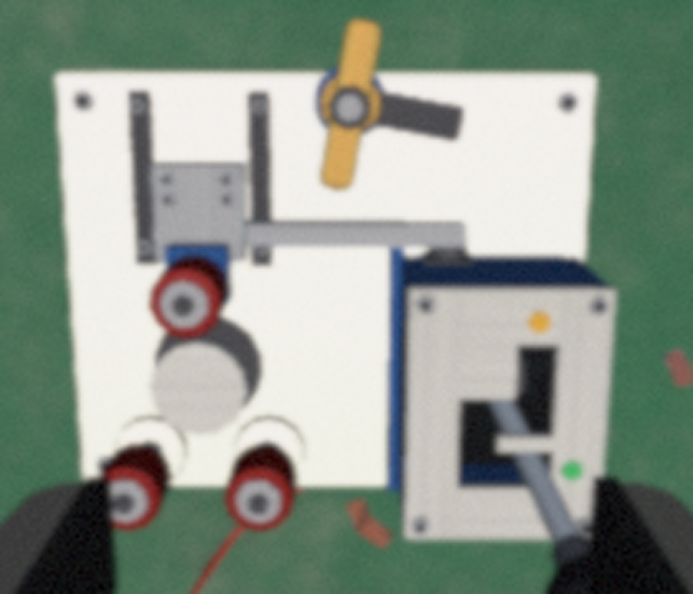

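```bash
cat >> h.py <<'E'
def W(q,X):
    X=np.array(X,float).reshape(-1,3)
    cs,sn=np.cos(q[2]),np.sin(q[2]); return np.c_[q[0]+cs*X[:,0]-sn*X[:,1],q[1]+sn*X[:,0]+cs*X[:,1],X[:,2]]
E
python3 - <<'E'
from h import *
from scipy.optimize import least_squares
w=np.load("w.npy",allow_pickle=True)[0]; p=snapshot("scene")
c=lambda x,y:(x/2.6+150,y/2.6+120)
z=lambda x,y:(x/3.3+170,y/3.3+90)
o1=[((-126,-60,14),c(343,412)),((58,-60,14),c(456,297)),((-126,164,14),c(157,310)),((0,0,50),c(375,276))]
o2=[((-126,-60,14),z(56,73)),((-126,164,14),z(596,74)),((58,-60,14),z(78,488)),((-42,0,82),z(184,305)),((38,-26,82),z(125,502)),((38,26,82),z(258,502)),((0,0,50),z(200,388)),((-114,62,73),z(350,106))]
def res(q):
    return np.r_[(proj(w,W(q,[o[0] for o in o2]))-[o[1] for o in o2]).ravel(),(proj(p,W(q,[o[0] for o in o1]))-[o[1] for o in o1]).ravel()]
for f in (res,lambda q:res(q)[:16]):
    r=least_squares(f,[557,-63,.035],x_scale=[10,10,.1]);print(r.x,r.fun.reshape(-1,2).round(1).tolist())
q=r.x
print(W(q,[[45.3,144.6,150.2],[-114,62,56],[0,0,50]]).round(1))
a,b=atz(w,*z(363,25),68),atz(w,*z(338,185),68);d=a-b;print("bar heading",np.arctan2(d[1],d[0]),a,b, "lock",np.arctan2(-d[0],d[1]) )
for n in ["core_small_mid","core_large_mid"]:
  for r in nets.landmark_of(n,w):
    print(n,atz(w,r["point"][1]*560,r["point"][0]*420,11).round(1),r["conf"])
  for r in nets.regions_of(n,w):
    m=r["pixels"];v,u=np.nonzero(m);print(r["conf"],m.sum(),(u.min()+u.max())/2,(v.min()+v.max())/2,np.median(w["frame"][m],axis=0), atz(w,(u.min()+u.max())/2,(v.min()+v.max())/2,15))
E
```

```text
[ 5.58157898e+02 -6.20539804e+01  3.22231707e-02] [[-0.6, -1.2], [0.9, -0.5], [0.9, -0.3], [-0.3, 0.2], [-0.3, 0.9], [-0.4, 1.2], [-0.6, 0.3], [0.3, 0.3], [1.1, 2.2], [0.7, -0.7], [-2.0, -1.1], [-1.0, -0.1]]
[ 5.58049426e+02 -6.19838142e+01  3.33061879e-02] [[-0.7, -1.3], [0.9, -0.7], [1.0, -0.3], [-0.2, 0.1], [-0.3, 0.9], [-0.3, 1.1], [-0.5, 0.2], [0.3, 0.1]]
[[598.5  84.  150.2]
 [442.   -3.8  56. ]
 [558.  -62.   50. ]]
bar heading 3.0208493911910175 [413.61047164  -0.54472275  68.        ] [470.99461136  -7.50733977  68.        ] lock 1.450053064396121
core_small_mid [ 447.9 -301.    11. ] 0.72
core_small_mid [ 476.5 -192.5   11. ] 0.59
core_small_mid [552.9 -62.7  11. ] 0.25
0.79 1837 60.5 118.0 [105. 102.  98.] [ 450.04382918 -297.030859     15.        ]
0.7 1714 140.5 141.0 [ 59. 111. 219.] [ 476.88341493 -190.63071262   15.        ]
core_large_mid [ 604.3 -304.    11. ] 0.88
0.95 2504 69.0 223.0 [103. 101.  96.] [ 601.50283952 -305.180419     15.        ]
```

drive_tool(
  motion=[
    [0,0,0,0,0.044,0.049,0.08],
    [0,0,0,0,0.043,0.049,0.08],
    [0,0,0,0.045,0,0,0.08],
    [0,0,0,0.045,0,0,0.08],
    [0,0,0,0.03,0,0,0.08],
    [0,0,0,0,0,0,0.08],
  ],
)

```text
t: 5.5
eef_pos: [571.2, 67.2, 186.3]
eef_rot: [-3.063, 1.563, -3.026]
force: [-0.2, 1.2, 1.2]
gripper_width: 0.872
```

Run:
```python
from h import *
s=ctrl.state();print(s["t"],s["eef_pos"],s["force"])
w=snapshot("wrist");save(w,"w2")
X=W([558,-62,.033],[[45.3,144.6,150.2]]);print(X,proj(w,X))
for r in nets.regions_of("knob_centre",w)[:2]: print(r["conf"],r["point"][1]*560,r["point"][0]*420)
```

```text
5.5 [571.18503441  67.2150399  186.31781662] [-0.1896507   1.20446809  1.15145247]
[[598.50440242  84.01590114 150.2       ]] [[299.75714403 266.96347391]]
0.95 293.608 259.182
```

View pics/w2.png

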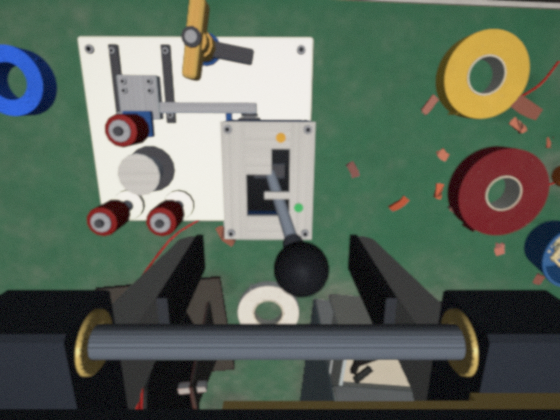

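The knob is at (301,268), against a prediction of (300,267). The earlier lateral rows were clipped at 50 mm, so I'll finish that move, descend and grip.

drive_tool(
  motion=[
    [0,0,0,0,0.016,0.028,0.08],
    [0,0,0,0.03,0,0,0.08],
    [0,0,0,0.025,0,0,0.08],
    [0,0,0,0,0,0,0.08],
  ],
)

```text
t: 6.0
eef_pos: [601.0, 84.4, 135.1]
eef_rot: [-3.04, 1.569, -3.003]
force: [-0.9, 0.0, 0.3]
gripper_width: 0.872
```

drive_tool(
  motion=[
    [0,0,0,0,0,0,0.03],
    [0,0,0,0,0,0,0.03],
    [0,0,0,0,0,0,0.03],
    [0,0,0,0,0,0,0.03],
    [0,0,0,0,0,0,0.03],
  ],
  newtons=12,
)

```text
t: 6.5
eef_pos: [601.8, 84.5, 136.3]
eef_rot: [0.105, 1.57, 0.142]
force: [0.0, -0.3, -0.2]
gripper_width: 0.457
```

Run:
```python
from h import *
s=ctrl.state();print(s["t"],s["eef_pos"],s["force"],s["gripper_width"]*92,R.from_euler('xyz',s["eef_rot"]).as_matrix().round(3))
w=snapshot("wrist");save(w,"w3")
def kn(a,b): return np.array([135*np.cos(b)*np.sin(a),122+135*np.sin(b),25+135*np.cos(b)*np.cos(a)])
pts=[(.347,.168),(.347,-.168),(0,-.168),(0,.168),(-.347,.168)]
for a in zip(pts,pts[1:]): print(kn(*a[0]).round(1),(kn(*a[1])-kn(*a[0])).round(1))
```

```text
6.5 [601.80213596  84.48330005 136.27266315] [ 0.02658762 -0.32529089 -0.18873597] 42.01741530073196 [[ 0.001 -0.037  0.999]
 [ 0.     0.999  0.037]
 [-1.     0.     0.001]]
[ 45.3 144.6 150.2] [  0.  -45.1   0. ]
[ 45.3  99.4 150.2] [-45.3   0.    7.9]
[  0.   99.4 158.1] [ 0.  45.1  0. ]
[  0.  144.6 158.1] [-45.3   0.   -7.9]
```

View pics/w3.png

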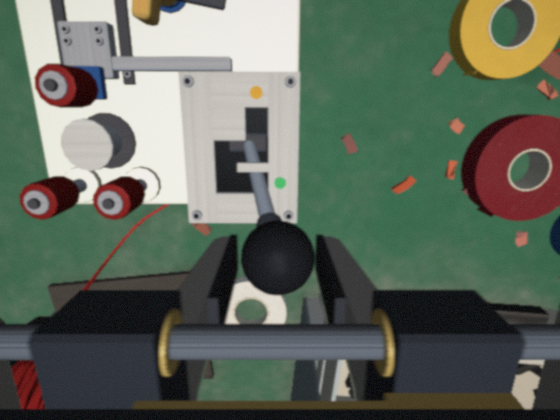

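The knob sits centred between the fingers at (278,257) and the jaws are still closing. I'll correct the height by a few mm and finish the grip.

drive_tool(
  motion=[
    [0,0,0,0.005,0,-0.003,0.045],
    [0,0,0,0,0,0,0.03],
    [0,0,0,0,0,0,0.03],
    [0,0,0,0,0,0,0.03],
    [0,0,0,0,0,0,0.03],
  ],
  newtons=15,
)

```text
t: 7.05
eef_pos: [597.7, 84.3, 129.9]
eef_rot: [-3.065, 1.569, -3.028]
force: [-1.3, 0.6, -5.0]
gripper_width: 0.404
```

drive_tool(
  motion=[
    [0,0,0,0,-0.012,0,0.03],
    [0,0,0,0,-0.012,0,0.03],
    [0,0,0,0,-0.011,0,0.03],
    [0,0,0,0,-0.01,0,0.03],
    [0,0,0,0,0,0,0.03],
    [0,0,0,0,0,0,0.03],
  ],
)

```text
t: 7.65
eef_pos: [601.0, 38.3, 131.2]
eef_rot: [-0.614, 1.569, -0.578]
force: [2.2, -1.6, 5.8]
gripper_width: 0.405
```

```bash
cat > lev.py <<'E'
from h import *
s=ctrl.state();T=R.from_euler('xyz',s["eef_rot"]).as_matrix()
g=s["eef_pos"]-19*T[:,0]
c,sn=np.cos(.033),np.sin(.033);d=g-[558,-62,0];l=np.array([c*d[0]+sn*d[1],-sn*d[0]+c*d[1]-122,d[2]-25])
print(s["t"],"knob cradle",l.round(1),"r",np.linalg.norm(l).round(1),"fore",(np.arctan2(l[0],l[2])-.347).round(3),"side",(np.arcsin(l[1]/135)-.168).round(3),"F",s["force"].round(1),"w",s["gripper_width"]*92)
E
python3 lev.py
```

```text
7.65 knob cradle [ 46.2 -23.2 125.2] r 135.5 fore 0.007 side -0.341 F [ 2.2 -1.6  5.8] w 37.291494716075285
```

drive_tool(
  motion=[
    [0,0,0,-0.0034,0,-0.012,0.03],
    [0,0,0,-0.0025,0,-0.0115,0.03],
    [0,0,0,-0.0015,0,-0.0115,0.03],
    [0,0,0,-0.0005,0,-0.0115,0.03],
    [0,0,0,0,0,0,0.03],
    [0,0,0,0,0,0,0.03],
  ],
)

```text
t: 8.25
eef_pos: [553.6, 37.0, 139.1]
eef_rot: [-1.28, 1.569, -1.243]
force: [0.2, -2.5, 7.9]
gripper_width: 0.399
```

```bash
python3 lev.py
```

```text
8.25 knob cradle [ -1.2 -22.9 133.1] r 135.0 fore -0.356 side -0.338 F [ 0.2 -2.5  7.9] w 36.7105848402728
```

Leg 3 goes to +y, after a +1 mm correction in x.

drive_tool(
  motion=[
    [0,0,0,0,0.011,0.001,0.03],
    [0,0,0,0,0.012,0,0.03],
    [0,0,0,0,0.012,0,0.03],
    [0,0,0,0,0.011,0,0.03],
    [0,0,0,0,0,0,0.03],
    [0,0,0,0,0,0,0.03],
  ],
)

```text
t: 8.85
eef_pos: [552.7, 84.5, 138.3]
eef_rot: [2.113, 1.57, 2.15]
force: [-0.6, 1.6, 2.5]
gripper_width: 0.405
```

```bash
python3 lev.py
```

```text
8.85 knob cradle [ -0.4  24.6 132.3] r 134.6 fore -0.35 side 0.015 F [-0.6  1.6  2.5] w 37.243481163171545
```

drive_tool(
  motion=[
    [0,0,0,0.0005,-0.001,-0.0115,0.03],
    [0,0,0,0.0015,-0.001,-0.0115,0.03],
    [0,0,0,0.0025,0,-0.0115,0.03],
    [0,0,0,0.0034,0,-0.0115,0.03],
    [0,0,0,0,0,0,0.03],
    [0,0,0,0,0,0,0.03],
    [0,0,0,0,0,0,0.03],
  ],
)

```text
t: 9.55
eef_pos: [507.1, 79.9, 130.8]
eef_rot: [-2.923, 1.57, -2.886]
force: [-2.9, 0.5, 5.6]
gripper_width: 0.403
```

```bash
python3 lev.py
python3 - <<'E'
from h import *
p=snapshot("wrist");save(p,"w4")
E
```

```text
9.55 knob cradle [-46.2  21.5 124.8] r 134.8 fore -0.701 side -0.008 F [-2.9  0.5  5.6] w 37.0513659508854
```

View pics/w4.png

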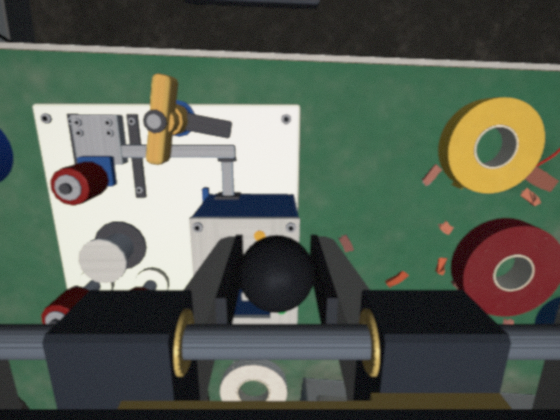

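The lever is at the open end: the roller has backed off and the yellow dot is just ahead of the stem. I'll release, rise, and go to the small core.

drive_tool(
  motion=[
    [0,0,0,0,0,0,0.07],
    [0,0,0,0,0,0,0.07],
    [0,0,0,0,0,0,0.07],
    [0,0,0,-0.03,0,0,0.07],
    [0,0,0,-0.04,0,0,0.085],
    [0,0,0,0,-0.047,-0.009,0.085],
    [0,0,0,0,-0.047,-0.009,0.085],
    [0,0,0,0,-0.047,-0.009,0.085],
    [0,0,0,0,-0.047,-0.009,0.085],
    [0,0,0,0,-0.047,-0.009,0.085],
  ],
)

```text
t: 10.6
eef_pos: [470.3, -158.4, 200.7]
eef_rot: [-0.535, 1.57, -0.498]
force: [0.2, 0.2, -0.0]
gripper_width: 0.928
```

drive_tool(
  motion=[
    [0,0,0,0,-0.047,-0.009,0.085],
    [0,0,0,0,-0.047,-0.009,0.085],
    [0,0,0,0,-0.047,-0.009,0.085],
    [8.33,0,0,0,0,0,0.085],
    [8.33,0,0,0,0,0,0.085],
    [8.33,0,0,0,0,0,0.085],
    [8.33,0,0,0,0,0,0.085],
    [8.33,0,0,0,0,0,0.085],
    [8.33,0,0,0,0,0,0.085],
    [0,0,0,0,0,0,0.085],
  ],
)

```text
t: 11.6
eef_pos: [449.0, -298.5, 200.4]
eef_rot: [-2.516, 1.571, 2.929]
force: [-0.5, -0.5, 0.2]
gripper_width: 0.924
```

```bash
cat > core.py <<'E'
from h import *
import sys
s=ctrl.state();T=R.from_euler('xyz',s["eef_rot"]).as_matrix();print(s["t"],s["eef_pos"],T.round(3).tolist())
p=snapshot("wrist");save(p,sys.argv[1])
for r in nets.regions_of("core_small_mid",p):
    m=r["pixels"].astype(np.uint8);v,u=np.nonzero(m)
    cs=max(cv2.findContours(m,0,2)[0],key=cv2.contourArea);e=cv2.fitEllipse(cs)
    print("reg",r["conf"],e[0],np.median(p["frame"][m>0],axis=0),atz(p,*e[0],14).round(1))
for r in nets.landmark_of("core_small_mid",p): print("lm",r["conf"],atz(p,r["point"][1]*560,r["point"][0]*420,11).round(1))
E
python3 core.py w5
```

```text
11.6 [ 448.97883069 -298.50464759  200.39858596] [[-0.0, 0.743, 0.669], [0.0, 0.669, -0.743], [-1.0, -0.0, -0.0]]
reg 0.94 (366.6195373535156, 122.5446548461914) [ 59. 111. 225.] [ 477.9 -189.7   14. ]
reg 0.79 (277.03936767578125, 180.24423217773438) [119.  115.5 110. ] [ 449.7 -298.1   14. ]
lm 0.8 [ 449.7 -300.8   11. ]
lm 0.63 [ 474.7 -190.6   11. ]
```

View pics/w5.png

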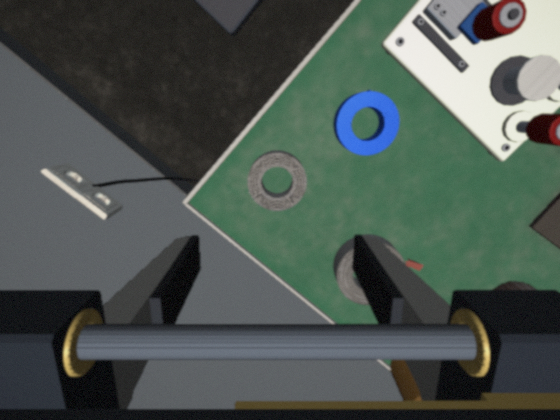

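The grey core is at (277,180), directly under the jaws, and the blue ring and large core are clear of the fingers. Descending.

drive_tool(
  motion=[
    [0,0,0,0.048,0,0,0.085],
    [0,0,0,0.048,0,0,0.085],
    [0,0,0,0.048,0,0,0.085],
    [0,0,0,0.03,0,0,0.085],
    [0,0,0,0.015,0,0,0.085],
    [0,0,0,0.008,0,0,0.085],
    [0,0,0,0,0,0,0.085],
  ],
)

```text
t: 12.45
eef_pos: [448.7, -298.2, 2.9]
eef_rot: [-2.89, 1.569, 2.56]
force: [-0.0, 0.6, 0.1]
gripper_width: 0.924
```

drive_tool(
  motion=[
    [0,0,0,0,0,0,0.05],
    [0,0,0,0,0,0,0.05],
    [0,0,0,0,0,0,0.05],
    [0,0,0,0,0,0,0.05],
    [0,0,0,0,0,0,0.05],
    [0,0,0,0,0,0,0.05],
  ],
  newtons=30,
)

```text
t: 13.05
eef_pos: [449.7, -298.8, 4.6]
eef_rot: [0.287, 1.569, -0.548]
force: [0.3, 0.2, 6.8]
gripper_width: 0.68
```

Gripped at about 62.6 mm. I'll lift, rotate back to the cradle heading and carry it over.

drive_tool(
  motion=[
    [0,0,0,-0.02,0,0,0.05],
    [0,0,0,-0.03,0,0,0.05],
    [0,0,0,-0.04,0,0,0.05],
    [0,0,0,-0.04,0,0,0.05],
    [-8.32,0,0,0,0,0,0.05],
    [-8.32,0,0,0,0,0,0.05],
    [-8.32,0,0,0,0,0,0.05],
    [-8.32,0,0,0,0,0,0.05],
    [-8.32,0,0,0,0,0,0.05],
    [-8.32,0,0,0,0,0,0.05],
  ],
)

```text
t: 14.05
eef_pos: [448.6, -298.2, 133.5]
eef_rot: [2.621, 1.57, 2.663]
force: [-0.1, 0.6, -2.6]
gripper_width: 0.679
```

drive_tool(
  motion=[
    [0,0,0,0,0.039,0.0194,0.05],
    [0,0,0,0,0.039,0.0194,0.05],
    [0,0,0,0,0.039,0.0194,0.05],
    [0,0,0,0,0.039,0.0194,0.05],
    [0,0,0,0,0.039,0.0194,0.05],
    [0,0,0,0,0.038,0.019,0.05],
    [0,0,0,0,0,0,0.05],
    [0,0,0,0,0,0,0.05],
  ],
)

```text
t: 14.85
eef_pos: [556.3, -60.6, 133.4]
eef_rot: [-2.908, 1.57, -2.869]
force: [-0.1, 0.4, -3.1]
gripper_width: 0.681
```

```bash
python3 core.py w6
python3 - <<'E'
from h import *
p=snapshot("scene");save(p,"s6")
im=cv2.resize(p["frame"][120:300,200:380],None,fx=3.3,fy=3.3,interpolation=cv2.INTER_CUBIC)[:,:,::-1];cv2.imwrite("pics/s6z.png",im)
for r in nets.regions_of("core_small_mid",p): print(r["conf"],r["point"][1]*560,r["point"][0]*420,np.median(p["frame"][r["pixels"]],axis=0))
s=ctrl.state();print(s["force"],s["gripper_width"])
E
```

```text
14.85 [556.32837494 -60.6249685  133.40556162] [[-0.001, -0.038, 0.999], [-0.0, 0.999, 0.038], [-1.0, -0.0, -0.001]]
reg 0.7 (276.6751403808594, 256.79058837890625) [118. 113. 108.] [616.  -58.1  14. ]
reg 0.65 (123.33268737792969, 98.22794342041016) [ 56. 107. 218.] [ 477.3 -191.5   14. ]
lm 0.94 [ 475.7 -191.2   11. ]
0.88 291.424 197.69400000000002 [ 99. 104. 103.]
0.81 316.624 284.592 [ 47. 111. 200.]
0.38 265.776 232.806 [181. 179. 173.]
[ 0.85565865 -0.67372154 -2.29502392] 0.6782097168305551
```

View pics/w6.png

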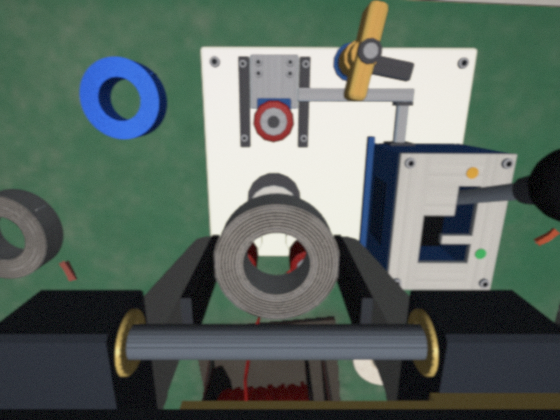

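View pics/s6z.png

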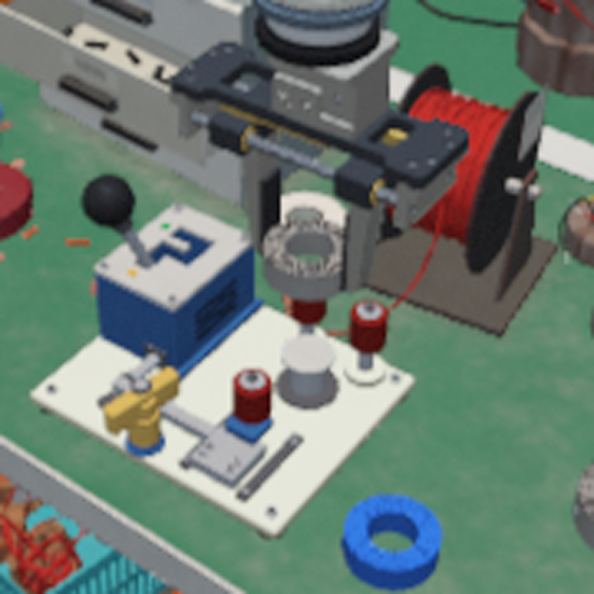

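Run:
```python
from h import *
p=snapshot("wrist")
for z in (140,146,150): 
    x=atz(p,276.7,257,z); print(z,x)
print(proj(p,[[556.3,-60.6,140],[556.3,-60.6,150]]))
print(W([558,-62,.033],[-4,0,50]))
```

```text
140 [556.92973317 -62.58547438 140.        ]
146 [554.11006854 -62.70110829 146.        ]
150 [552.23029212 -62.77819756 150.        ]
[[280.43236868 256.04574281]
 [280.69006207 264.47261091]]
[[554.0021778  -62.13197604  50.        ]]
```

drive_tool(
  motion=[
    [0,0,0,0,-0.0015,-0.002,0.05],
    [0,0,0,0.03,0,0,0.05],
    [0,0,0,0.025,0,0,0.05],
    [0,0,0,0.015,0,0,0.05],
    [0,0,0,0.006,0,0,0.05],
    [0,0,0,0,0,0,0.05],
    [0,0,0,0,0,0,0.05],
  ],
)

```text
t: 15.85
eef_pos: [555.2, -63.2, 58.3]
eef_rot: [-0.161, 1.57, -0.126]
force: [0.2, -0.8, -1.3]
gripper_width: 0.682
```

drive_tool(
  motion=[
    [0,0,0,0.0015,0,0,0.05],
    [0,0,0,0,0,0,0.05],
  ],
)

```text
t: 16.05
eef_pos: [555.1, -63.0, 56.7]
eef_rot: [-0.17, 1.57, -0.134]
force: [0.4, 0.6, -2.0]
gripper_width: 0.681
```

```bash
python3 -c "
from h import *
s=ctrl.state();print(s['t'],s['eef_pos'],s['force'],s['moment'])
p=snapshot('wrist');save(p,'w7');p=snapshot('scene')
im=cv2.resize(p['frame'][120:300,200:380],None,fx=3.3,fy=3.3,interpolation=cv2.INTER_CUBIC)[:,:,::-1];cv2.imwrite('pics/s7z.png',im)"
```

```text
16.05 [555.12530417 -63.04988217  56.74504277] [ 0.35001454  0.60764267 -2.01207176] [0.00603655 0.0324113  0.01210772]
```

View pics/w7.png

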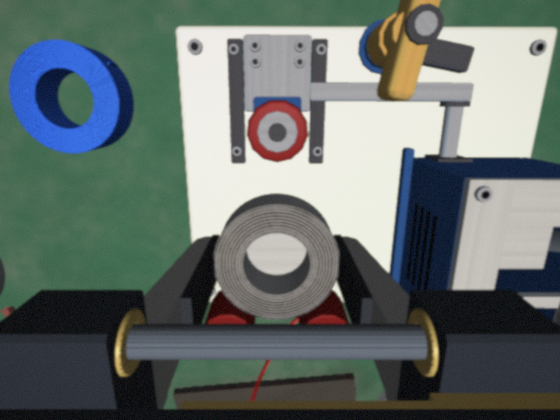

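View pics/s7z.png

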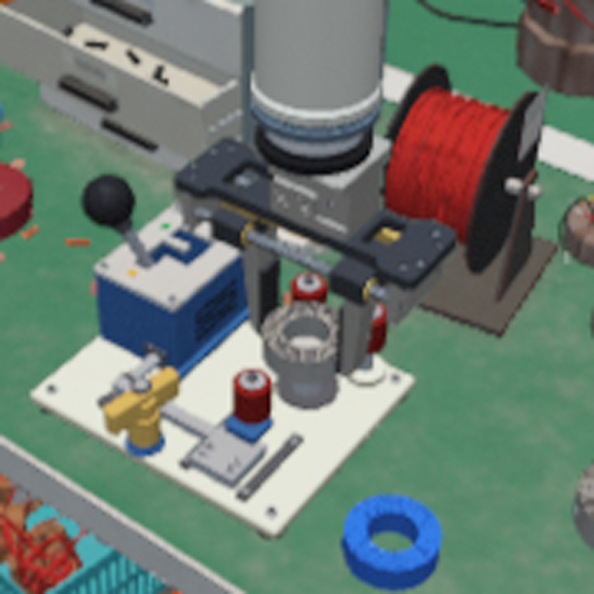

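The core is centred over the rest, between the rollers, but the scale still reads its weight. I'll lower it in small steps.

drive_tool(
  motion=[
    [0,0,0,0.0015,0,0,0.05],
    [0,0,0,0.0005,0,0,0.05],
    [0,0,0,0,0,0,0.05],
  ],
)

```text
t: 16.45
eef_pos: [554.9, -63.0, 54.6]
eef_rot: [-0.12, 1.57, -0.084]
force: [-1.4, 1.1, 4.5]
gripper_width: 0.679
```

drive_tool(
  motion=[
    [0,0,0,0.001,0,0,0.05],
    [0,0,0,0,0,0,0.05],
  ],
)

```text
t: 16.65
eef_pos: [554.9, -62.9, 54.5]
eef_rot: [-0.045, 1.57, -0.009]
force: [-5.4, -0.2, 17.1]
gripper_width: 0.679
```

Contact: the force reads +17 N. Release and rise.

drive_tool(
  motion=[
    [0,0,0,0,0,0,0.075],
    [0,0,0,0,0,0,0.075],
    [0,0,0,0,0,0,0.075],
    [0,0,0,0,0,0,0.075],
    [0,0,0,-0.03,0,0,0.08],
    [0,0,0,-0.045,0,0,0.08],
    [0,0,0,-0.045,0,0,0.08],
    [0,0,0,-0.025,0,0,0.08],
    [0,0,0,0,0,0,0.08],
  ],
)

```text
t: 17.55
eef_pos: [557.1, -63.3, 202.0]
eef_rot: [-0.157, 1.564, -0.121]
force: [0.9, 0.2, 0.0]
gripper_width: 0.869
```

```bash
python3 -c "
from h import *
s=ctrl.state();print(s['t'],s['eef_pos'],s['force'],s['gripper_width'])
p=snapshot('wrist');save(p,'w8');print(proj(p,W([558,-62,.033],[[0,0,61],[0,0,50]])));p=snapshot('scene')
im=cv2.resize(p['frame'][120:300,200:380],None,fx=3.3,fy=3.3,interpolation=cv2.INTER_CUBIC)[:,:,::-1];cv2.imwrite('pics/s8z.png',im)"
```

```text
17.55 [557.06499569 -63.26897031 202.03774918] [8.97366443e-01 1.60101365e-01 4.33517243e-04] 0.8690181047704482
[[277.82452578 190.19333762]
 [277.77344785 187.48809164]]
```

View pics/w8.png

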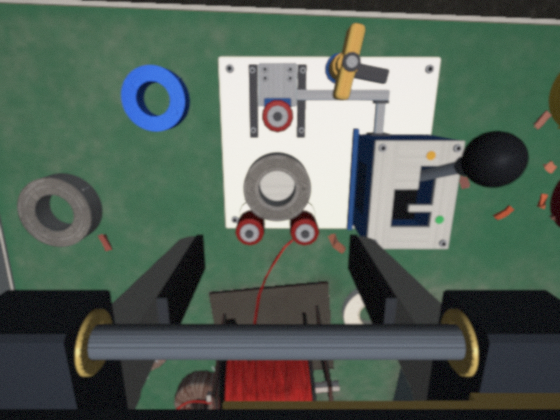

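View pics/s8z.png

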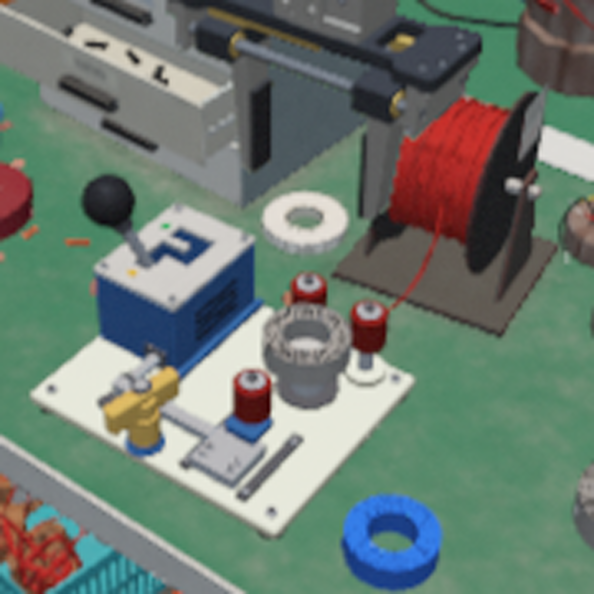

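The core lies flat on the rest with its centre near (277,187), on the predicted rest pixel. Back to the knob.

drive_tool(
  motion=[
    [0,0,0,0,0.0362,-0.0112,0.08],
    [0,0,0,0,0.0362,-0.0112,0.08],
    [0,0,0,0,0.0362,-0.0112,0.08],
    [0,0,0,0,0.0362,-0.0112,0.08],
    [0,0,0,0,0,0,0.08],
    [0,0,0,0.04,0,0,0.08],
    [0,0,0,0.031,0,0,0.08],
    [0,0,0,0,0,0,0.06],
    [0,0,0,0,0,0,0.06],
  ],
)

```text
t: 18.55
eef_pos: [504.0, 79.6, 126.3]
eef_rot: [-2.993, 1.568, -2.958]
force: [0.3, 0.9, 1.3]
gripper_width: 0.721
```

```bash
python3 lev.py;python3 -c "
from h import *
p=snapshot('wrist');save(p,'w9')"
```

```text
18.55 knob cradle [-49.3  21.3 120.3] r 131.7 fore -0.736 side -0.009 F [0.3 0.9 1.3] w 66.37171780805598
```

View pics/w9.png

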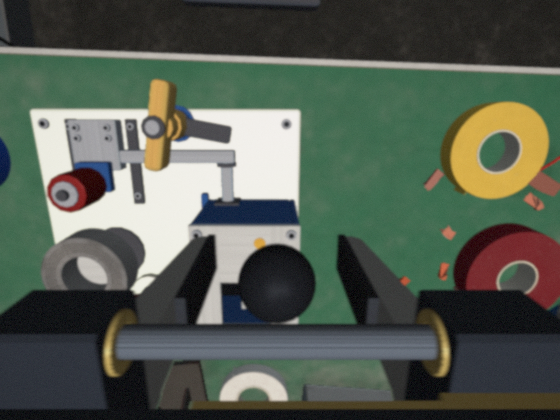

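drive_tool(
  motion=[
    [0,0,0,-0.0045,0,0.003,0.06],
    [0,0,0,0,0,0,0.03],
    [0,0,0,0,0,0,0.03],
    [0,0,0,0,0,0,0.03],
    [0,0,0,0,0,0,0.03],
    [0,0,0,0,0,0,0.03],
    [0,0,0,0,0,0,0.03],
  ],
  newtons=18,
)

```text
t: 19.3
eef_pos: [507.6, 80.3, 131.9]
eef_rot: [1.632, 1.571, 1.668]
force: [-3.0, -0.1, 6.4]
gripper_width: 0.401
```

```bash
python3 lev.py
```

```text
19.3 knob cradle [-45.6  21.9 125.9] r 135.7 fore -0.695 side -0.005 F [-3.  -0.1  6.4] w 36.90340891391132
```

drive_tool(
  motion=[
    [0,0,0,-0.003,0,0.0115,0.03],
    [0,0,0,-0.0025,0,0.0115,0.03],
    [0,0,0,-0.0015,0,0.0115,0.03],
    [0,0,0,-0.0003,0,0.011,0.03],
    [0,0,0,0,0,0,0.03],
    [0,0,0,0,0,0,0.03],
  ],
)

```text
t: 19.9
eef_pos: [554.0, 82.0, 139.1]
eef_rot: [0.193, 1.57, 0.229]
force: [0.6, 1.0, 5.7]
gripper_width: 0.402
```

```bash
python3 lev.py
```

```text
19.9 knob cradle [  0.8  22.1 133.1] r 134.9 fore -0.341 side -0.004 F [0.6 1.  5.7] w 37.00759558179766
```

drive_tool(
  motion=[
    [0,0,0,0,-0.011,-0.001,0.03],
    [0,0,0,0,-0.011,0,0.03],
    [0,0,0,0,-0.012,0,0.03],
    [0,0,0,0,-0.011,0,0.03],
    [0,0,0,0,0,0,0.03],
    [0,0,0,0,0,0,0.03],
  ],
)

```text
t: 20.5
eef_pos: [553.8, 36.1, 138.9]
eef_rot: [-1.59, 1.57, -1.554]
force: [0.5, -1.4, 4.3]
gripper_width: 0.4
```

```bash
python3 lev.py
```

```text
20.5 knob cradle [ -1.  -23.8 132.9] r 135.0 fore -0.354 side -0.345 F [ 0.5 -1.4  4.3] w 36.8354239795386
```

Leg 3 runs +x, dropping 7.9 mm, against the spring.

drive_tool(
  motion=[
    [0,0,0,0.0005,0.0005,0.0115,0.03],
    [0,0,0,0.0015,0,0.0115,0.03],
    [0,0,0,0.0025,0,0.0115,0.03],
    [0,0,0,0.0034,0,0.012,0.03],
    [0,0,0,0,0,0,0.03],
    [0,0,0,0,0,0,0.03],
  ],
)

```text
t: 21.1
eef_pos: [600.5, 39.0, 130.6]
eef_rot: [-2.432, 1.571, -2.396]
force: [-0.4, -0.9, 4.6]
gripper_width: 0.4
```

```bash
python3 lev.py
```

```text
21.1 knob cradle [ 45.8 -22.4 124.6] r 134.7 fore 0.005 side -0.335 F [-0.4 -0.9  4.6] w 36.78788672558423
```

drive_tool(
  motion=[
    [0,0,0,0,0.011,0,0.03],
    [0,0,0,0,0.011,0,0.03],
    [0,0,0,0,0.012,0,0.03],
    [0,0,0,0,0.011,0,0.03],
    [0,0,0,0,0,0,0.03],
    [0,0,0,0,0,0,0.03],
  ],
)

```text
t: 21.7
eef_pos: [598.3, 85.0, 131.0]
eef_rot: [1.838, 1.57, 1.874]
force: [-0.5, 0.4, 4.2]
gripper_width: 0.403
```

```bash
python3 lev.py
```

```text
21.7 knob cradle [ 45.2  23.5 125. ] r 134.9 fore -0.0 side 0.007 F [-0.5  0.4  4.2] w 37.11845904102173
```

drive_tool(
  motion=[
    [0,0,0,0,0,0,0.07],
    [0,0,0,0,0,0,0.07],
    [0,0,0,0,0,0,0.07],
    [0,0,0,-0.03,0,0,0.07],
    [0,0,0,-0.04,0,0,0.07],
    [0,0,0,0,-0.0208,-0.0399,0.06],
    [0,0,0,0,-0.0208,-0.0399,0.06],
    [0,0,0,0,-0.0208,-0.0399,0.06],
    [0,0,0,0,-0.0208,-0.0399,0.06],
    [0,0,0,0,0,0,0.06],
  ],
)

```text
t: 22.7
eef_pos: [436.9, -6.5, 200.3]
eef_rot: [-3.067, 1.567, -3.032]
force: [1.2, 1.2, -0.7]
gripper_width: 0.649
```

```bash
python3 -c "
from h import *
s=ctrl.state();print(s['t'],s['eef_pos'],s['force'],s['gripper_width'],s['joint_positions'],R.from_euler('xyz',s['eef_rot']).as_matrix().round(3))
p=snapshot('wrist');save(p,'w10')
print(proj(p,W([558,-62,.033],[[-114,62,56],[-114,62,73]])));
print([(r['point'][1]*560,r['point'][0]*420,r['conf']) for r in nets.landmark_of('nut_centre',p)])
p=snapshot('scene')
im=cv2.resize(p['frame'][120:300,200:380],None,fx=3.3,fy=3.3,interpolation=cv2.INTER_CUBIC)[:,:,::-1];cv2.imwrite('pics/s10z.png',im)"
```

```text
22.7 [436.92899903  -6.53617855 200.32772939] [ 1.20398514  1.1668311  -0.72226194] 0.6494426916359807 [-1.79984243e-02  7.35905927e-02  2.02841530e+00 -5.52283964e-04
  1.04331937e+00 -1.62265302e+00] [[-0.004 -0.034  0.999]
 [-0.     0.999  0.034]
 [-1.    -0.    -0.004]]
[[279.09437349 194.98336703]
 [279.26015888 199.53419825]]
[(274.68, 196.18200000000002, 0.77)]
```

View pics/w10.png

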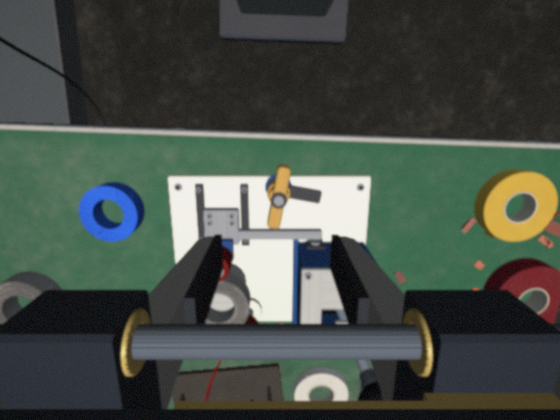

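View pics/s10z.png

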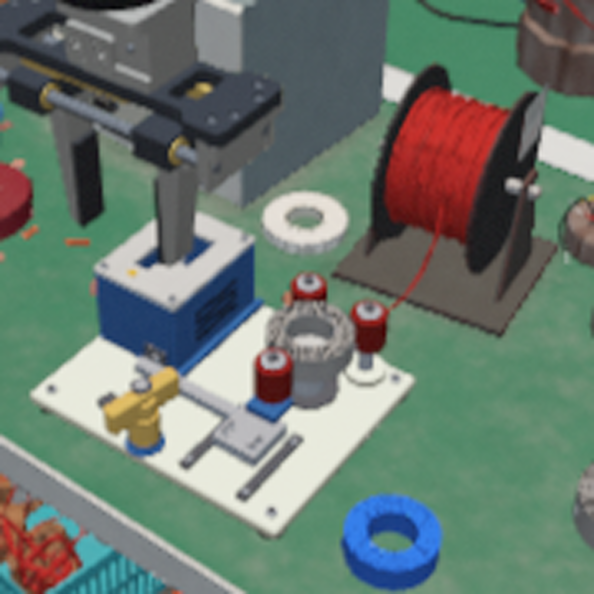

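The front roller now touches the core, and the stud is at (279,200) as predicted. I'll align with the bar and descend over it.

drive_tool(
  motion=[
    [0,0,0,0,0.0025,0.005,0.05],
    [4.5,0,0,0,0,0,0.05],
    [4.4,0,0,0,0,0,0.05],
    [0,0,0,0.04,0,0,0.05],
    [0,0,0,0.04,0,0,0.05],
    [0,0,0,0,0,0,0.05],
    [0,0,0,0,0,0,0.05],
  ],
)

```text
t: 23.55
eef_pos: [447.5, -1.7, 121.0]
eef_rot: [-3.059, 1.569, 3.106]
force: [-1.2, -0.7, 0.4]
gripper_width: 0.543
```

```bash
python3 -c "
from h import *
s=ctrl.state();T=R.from_euler('xyz',s['eef_rot']).as_matrix();print(s['t'],s['eef_pos'],T.round(3))
p=snapshot('wrist');save(p,'w11')
N=W([558,-62,.033],[-114,62,56])[0];print('in tool',T.T@(N-s['eef_pos']),proj(p,[N,N+[0,0,17]]))
X=np.array([np.r_[N[:2]+k*31*np.array([np.cos(-.1206),np.sin(-.1206)]),68] for k in(-1,1)]);print(proj(p,X))"
```

```text
23.55 [447.47735486  -1.7406177  120.98288103] [[-0.002  0.119  0.993]
 [ 0.     0.993 -0.119]
 [-1.    -0.    -0.002]]
in tool [64.99302983 -2.67716872 -5.05530031] [[272.94145837 207.91400533]
 [272.72280352 214.99691198]]
[[272.80784336 169.32831917]
 [272.77392951 253.30437691]]
```

View pics/w11.png

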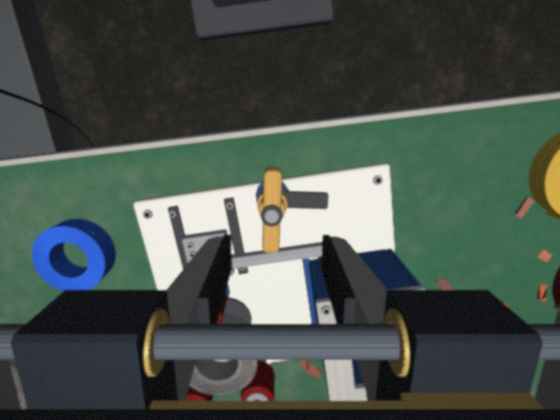

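The stud is at (272,215) and the bar lies parallel to the finger plane, both as predicted.

drive_tool(
  motion=[
    [0,0,0,0,-0.0025,-0.005,0.05],
    [0,0,0,0.04,0,0,0.05],
    [0,0,0,0.038,0,0,0.05],
    [0,0,0,0,0,0,0.05],
    [0,0,0,0,0,0,0.03],
  ],
)

```text
t: 24.1
eef_pos: [442.1, -4.2, 44.1]
eef_rot: [-2.643, 1.571, -2.762]
force: [0.3, -0.5, 0.3]
gripper_width: 0.477
```

```bash
cat > nut.py <<'E'
from h import *
s=ctrl.state();T=R.from_euler('xyz',s['eef_rot']).as_matrix()
N=W([558,-62,.033],[-114,62,56])[0];print(s['t'],s['eef_pos'],'in tool',(T.T@(N-s['eef_pos'])).round(1),'F',s['force'].round(1),s['moment'].round(3),'w',s['gripper_width']*92,'head',np.arctan2(T[1,2],T[0,2]),"lock?",np.arctan2(T[1,2],T[0,2])+np.pi/2-.033)
E
python3 nut.py
```

```text
24.1 [442.06157143  -4.15240614  44.11449002] in tool [-11.9   0.3  -0.1] F [ 0.3 -0.5  0.3] [ 0.021  0.022 -0.02 ] w 43.91287850249488 head -0.11955136373526858 lock? 1.418244963059628
```

drive_tool(
  motion=[
    [0,0,0,0.0015,0,0,0.005],
    [0,0,0,0,0,0,0.005],
    [0,0,0,0,0,0,0.005],
    [0,0,0,0,0,0,0.005],
    [0,0,0,0,0,0,0.005],
    [0,0,0,0,0,0,0.005],
    [0,0,0,0,0,0,0.005],
  ],
  newtons=20,
)

```text
t: 24.8
eef_pos: [442.9, -4.5, 42.9]
eef_rot: [-0.168, 1.568, -0.287]
force: [-1.3, -4.2, 6.8]
gripper_width: 0.241
```

```bash
python3 nut.py
```

```text
24.8 [442.89757655  -4.51989596  42.85693216] in tool [-13.1   0.6  -0.9] F [-1.3 -4.2  6.8] [-0.744  0.135  0.021] w 22.127181854869285 head -0.1189337447697466 lock? 1.4188625820251501
```

drive_tool(
  motion=[
    [0,0,0,0,0,0,0.005],
    [0,0,0,0,0,0,0.005],
  ],
  newtons=20,
)

```text
t: 25.0
eef_pos: [442.9, -4.6, 42.8]
eef_rot: [-0.174, 1.568, -0.293]
force: [0.7, -4.3, 7.7]
gripper_width: 0.241
```

```bash
python3 nut.py; python3 -c "
from h import *
p=snapshot('wrist');save(p,'w12');p=snapshot('scene')
im=cv2.resize(p['frame'][170:290,190:310],None,fx=4.5,fy=4.5,interpolation=cv2.INTER_CUBIC)[:,:,::-1];cv2.imwrite('pics/s12z.png',im)"
```

```text
25.0 [442.90916125  -4.55693438  42.84889445] in tool [-13.2   0.6  -0.9] F [ 0.7 -4.3  7.7] [-0.715  0.143  0.035] w 22.20570475051247 head -0.11894543921931873 lock? 1.4188508875755779
```

View pics/w12.png

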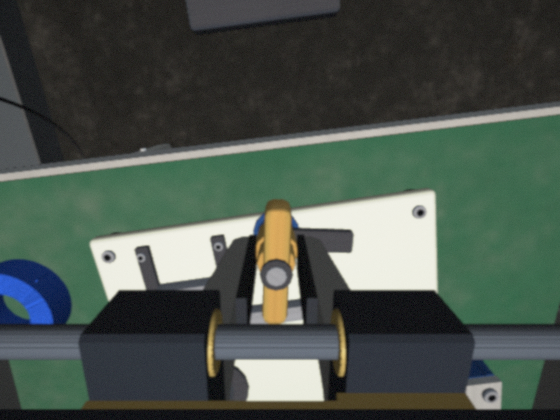

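View pics/s12z.png

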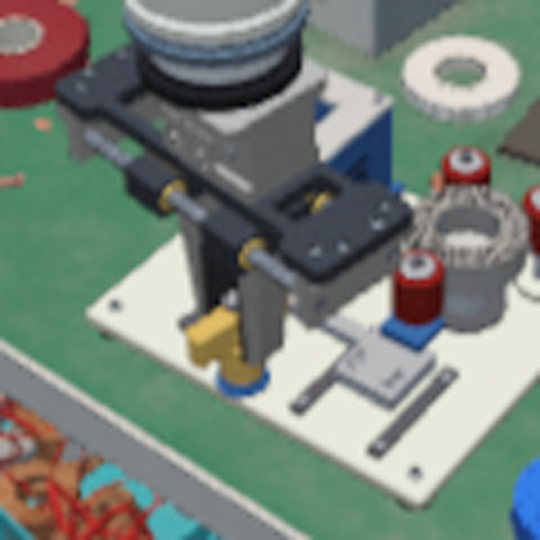

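The tips have closed on the round hub below the bar at 22 mm. I'll open, raise a few mm and grip the bar itself.

drive_tool(
  motion=[
    [0,0,0,0,0,0,0.03],
    [0,0,0,0,0,0,0.03],
    [0,0,0,-0.008,0,0,0.03],
    [0,0,0,0,0,0,0.005],
    [0,0,0,0,0,0,0.005],
    [0,0,0,0,0,0,0.005],
    [0,0,0,0,0,0,0.005],
    [0,0,0,0,0,0,0.005],
  ],
  newtons=20,
)

```text
t: 25.9
eef_pos: [441.9, -4.5, 49.7]
eef_rot: [-1.071, 1.57, -1.19]
force: [-1.8, -4.5, 7.0]
gripper_width: 0.142
```

```bash
python3 nut.py
```

```text
25.9 [441.9314753   -4.48073828  49.74197043] in tool [-6.3  0.7  0. ] F [-1.8 -4.5  7. ] [-0.668  0.19   0.071] w 13.093340178701336 head -0.11889546549662373 lock? 1.418900861298273
```

Now on the bar at 13.1 mm. Turning clockwise.

drive_tool(
  motion=[
    [7.5,0,0,0,0,0,0.005],
    [7.5,0,0,0,0,0,0.005],
    [7.5,0,0,0,0,0,0.005],
    [7.5,0,0,0,0,0,0.005],
    [7.5,0,0,0,0,0,0.005],
    [7.5,0,0,0,0,0,0.005],
    [7.5,0,0,0,0,0,0.005],
    [7.5,0,0,0,0,0,0.005],
    [7.5,0,0,0,0,0,0.005],
    [7.5,0,0,0,0,0,0.005],
  ],
)

```text
t: 26.9
eef_pos: [442.1, -4.3, 49.8]
eef_rot: [0.878, 1.57, -0.556]
force: [-0.7, -1.5, 5.0]
gripper_width: 0.141
```

```bash
python3 nut.py
```

```text
26.9 [442.13263061  -4.26741273  49.76078052] in tool [-6.2 -0.  -0.5] F [-0.7 -1.5  5. ] [-0.317  0.1    0.194] w 12.974690005136654 head -1.4332675645825779 lock? 0.10452876221231869
```

drive_tool(
  motion=[
    [3,0,0,0,0,0,0.005],
    [3,0,0,0,0,0,0.005],
    [1.5,0,0,0,0,0,0.005],
    [0,0,0,0,0,0,0.005],
    [0,0,0,0,0,0,0.005],
  ],
)

```text
t: 27.4
eef_pos: [442.2, -4.3, 49.8]
eef_rot: [0.944, 1.57, -0.614]
force: [-0.3, -2.2, 6.0]
gripper_width: 0.142
```

```bash
python3 nut.py; python3 -c "
from h import *
p=snapshot('wrist');save(p,'w13')"
```

```text
27.4 [442.15603114  -4.26165953  49.75810132] in tool [-6.2 -0.1 -0.5] F [-0.3 -2.2  6. ] [-0.339  0.125  0.377] w 13.044782973176835 head -1.558321391684117 lock? -0.02052506488922043
```

View pics/w13.png

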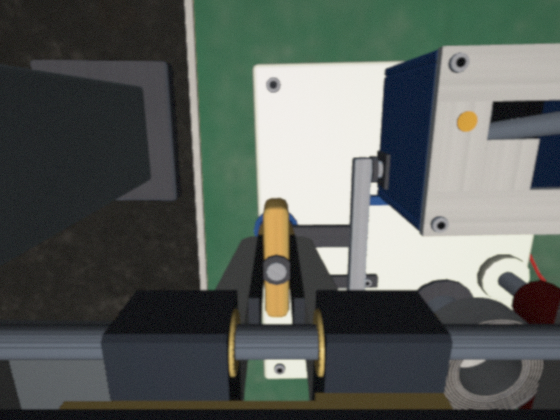

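The turning moment has risen to 0.38 N m at the stop, and the tongue sits square behind the cross-bar. I'll release, rise and check.

drive_tool(
  motion=[
    [0,0,0,0,0,0,0.035],
    [0,0,0,0,0,0,0.035],
    [0,0,0,0,0,0,0.035],
    [0,0,0,-0.02,0,0,0.035],
    [0,0,0,-0.045,0,0,0.035],
    [0,0,0,-0.045,0,0,0.035],
    [0,0,0,-0.045,0,0,0.035],
    [0,0,0,-0.045,0,0,0.035],
    [0,0,0,-0.03,0,0,0.035],
    [0,0,0,0,0,0,0.035],
  ],
)

```text
t: 28.45
eef_pos: [444.0, -4.1, 283.6]
eef_rot: [1.556, 1.563, -0.004]
force: [0.6, 1.1, -0.4]
gripper_width: 0.379
```

```bash
python3 -c "
from h import *
s=ctrl.state();print(s['t'],s['eef_pos'],s['force'])
p=snapshot('wrist');save(p,'w14');Q=[558,-62,.033]
print(proj(p,W(Q,[[0,0,61],[-114,31,68],[-114,93,68],[-114,62,68]])))
for r in nets.regions_of('core_small_mid',p):
    m=r['pixels'].astype(np.uint8);e=cv2.fitEllipse(max(cv2.findContours(m,0,2)[0],key=cv2.contourArea));print(r['conf'],e[0],[atz(p,*e[0],z).round(1) for z in (61,66)])
p=snapshot('scene')
im=cv2.resize(p['frame'][120:300,200:380],None,fx=3.3,fy=3.3,interpolation=cv2.INTER_CUBIC)[:,:,::-1];cv2.imwrite('pics/s14z.png',im)
print([(r['point'][1]*560,r['point'][0]*420) for r in nets.landmark_of('knob_centre',p)],proj(p,W(Q,[45.3,144.6,150.2])))"
```

```text
28.45 [443.96676421  -4.07412484 283.63189833] [ 0.57765386  1.09209131 -0.40347932]
[[365.40299999 220.2963338 ]
 [273.71392397 199.83220619]
 [272.5167131  148.08634117]
 [273.12819225 174.51570152]]
0.92 (367.1418762207031, 221.38609313964844) [array([560.3, -63.4,  61. ]), array([558.8, -61.7,  66. ])]
0.77 (294.551025390625, 290.6588439941406) [array([ 472.1, -161.8,   61. ]), array([ 471.7, -158.8,   66. ])]
[(254.912, 162.12)] [[256.10123577 162.60447999]]
```

View pics/w14.png

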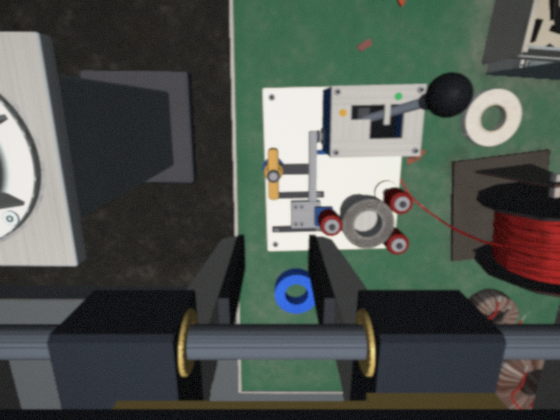

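View pics/s14z.png

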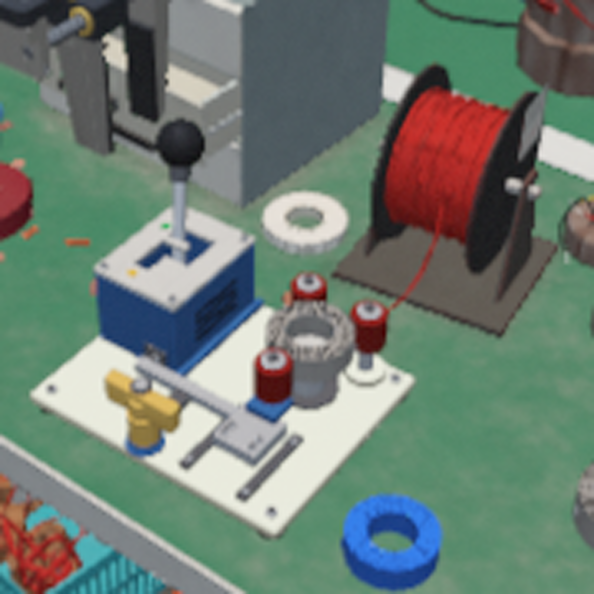

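The bar is parallel to the cradle's y axis, the knob is back in the run pocket, and the core is centred within about 2 mm. Nothing is touched, so I'll hand in.

```bash
python3 -c "
from h import *
print(hand_in())"
```

```text
the job is handed in; nothing more can be done
None
```

The small core is loaded, clamped and locked in the cradle. I handed the job in at about 28.5 s of the 72 s allowed, and no verdict was reported.

**What I did:** I took the lever through the gate to the open end and set the small core flat on the rest. Then I let go, brought the lever back to the run pocket, and turned the wing nut clockwise to its stop.

**Last checks:**
- **Lever:** just before I let go of the knob, the arm's position gave lever_fore about 0 and lever_side about 0.01 rad. In the last scene picture the knob is about 1 px from its predicted run-pocket spot.
- **Core:** it looks flat against all three rollers and is centred to about 2 mm, which is also how good the calibration is.
- **Wing nut:** the bar is square to the slide, with about -0.02 rad read from the gripper heading. The turning moment had risen to 0.38 N m at the stop.
- **Other items:** I never touched the larger core, the yellow tape or the blue ring. I did not measure their positions again at the end.

**What needed a second try:** my first grip on the nut closed on its round hub at 22 mm. I released it, went up a few mm and gripped the bar at 13 mm before turning. An early sideways move was also cut short by the 50 mm limit per row, and I made up the rest before gripping the knob. None of the final checks failed or disagreed.

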